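Draw the spacer strip out from under a stack of gearbox covers

TASK

On the assembly fixture a stack of three aluminium covers stands on an orange spacer strip. Take the strip by its black knob and draw it out flat along the plate, through the yellow guide, until the covers have settled onto the plate, still neatly stacked; feel which way the guide leads and follow it gently, never forcing the strip against it, and do not touch the covers. Then lay the strip gently and flat in the black tray and let go; leave the bin, the oil bottle and the screwdriver alone.

Things in the scene. Friction and masses are not known exactly. Their poses are not given: they have to be found in the camera images.
- nest: the fixture, screwed to the bench: dark plate, top 10 mm above the bench, from x = +45 to -260 mm, 126 mm wide. Origin on the bench below the covers' place. The strip is drawn to the nest's -x, between two aluminium stop posts with white pads (x -40 to -56 mm, 22 mm tall on the plate, gap 44 mm about y = 0) that hold the covers back. Pushed at the posts or guide with over 15 N the strip is damaged
- guide_pivot (a point): point on the plate's top face at nest x = -46, y = 0 mm, between the posts; axes as the nest's. The yellow guide (two walls 8 mm tall on the plate, open at the top) swings about it in the plane of the plate and is clamped rigidly where it was last left, up to 0.18 rad (10 degrees) to either side of the nest's -x. That angle is NOT in the readings: it must be felt or seen
- guide_zero (a point): point on the plate 160 mm from guide_pivot along the nest's -x: where the guide's middle would be if it were not swung; the true one lies up to 29 mm to either side. Counted along the guide from the pivot, a funnel begins at 96 mm (72 mm wide) and narrows to a straight channel, 33 mm wide, from 129 to 204 mm, whose middle line passes through the pivot
- strip: slick orange plastic, 30 mm wide, 6 mm thick, 0.08 kg, with a round nose (radius 15 mm) below a knob. Origin on its underside on the knob's axis; +x runs to the square tail, 161 mm away. It starts on the plate, x along the nest's x within 1 degree, knob 120 to 126 mm from the nest's origin, nose just short of the funnel. Drawn 90 mm it is clear of the covers and lifts straight up out of the guide
- knob (a point): centre of the top of the strip's knob: a cylinder 18 mm across and 40 mm tall standing on the strip (its top is 46 mm above the strip's underside). Axes as strip. Gripped from above near the top, the fingertips pass clear over the guide walls. The knob spins on the strip with slight friction (0.06 N m), so the strip can turn under a firm grip; fingers before and behind it (closing along the strip) pull most surely. The covers drag on it with up to 6 N
- strip_mid (a point): middle of the strip's underside, 73 mm from the knob's axis towards the tail. Axes as strip
- cover_low: die-cast aluminium gearbox cover, a square block 64 x 64 x 26 mm, 0.09 to 0.17 kg, lowest of the stack; at the start it stands on the strip, its underside 16 mm above the bench, 3 to 11 mm short of the stop posts, and slides up to them with the strip; without the strip it rests on the plate, underside 10 mm above the bench. Origin at the centre of its underside, z up, sides along x and y
- cover_mid: die-cast aluminium gearbox cover, a square block 64 x 64 x 26 mm, 0.09 to 0.17 kg, middle of the stack, on cover_low. Origin at the centre of its underside, z up, sides along x and y
- cover_top: die-cast aluminium gearbox cover, a square block 64 x 64 x 26 mm, 0.09 to 0.17 kg, top of the stack, on cover_mid. Origin at the centre of its underside, z up, sides along x and y
- tray: shallow black tray fixed to the bench, 210 x 70 mm outside, long side along its x, 4 mm floor, 4 mm walls, 12 mm high in all. Origin at the centre of its underside. The strip fits in flat, lengthwise, either way round
- bin_green: open green parts bin 100 x 75 x 55 mm with a few bolts, bystander. Origin under its centre
- oil: blue oil bottle, 44 mm across, 110 mm tall, bystander. Origin under its centre
- screwdriver: red-handled screwdriver lying on the bench, bystander. Tip towards its +x
Mind the look-alikes: they are no part of the job. There is more than one size of the strip; the one meant has the size given above. Leave any red look-alike of the cover_top alone.

How it is judged:
By the outcome, as a careful person would: the job done as asked, in the order asked, and still so for the second after the job is handed in, with the robot touching nothing.
It also fails if it takes over 72 s, if anything falls off the work surface, if the arm or the gripper's body presses on something with over 40 N, if the wrist force passes 120 N, or if a joint passes its speed limit or range.

ROBOT

A 7-joint arm with a two-finger parallel gripper is mounted at the origin on the work surface. World frame = base frame: x ahead of the robot, y to its left, z up, the work surface at z = 0. Lengths are in mm, angles in rad, forces in N, time in s.
With the tool pointing down it reaches from about 400 to 875 mm from the base axis. Payload 19.3 kg.
Tool frame: the origin (TCP) lies at the very end of the fingers, on their centre line; the grasp point (between the pads) lies 19 mm behind it (grip_point_offset is the z of the grasp point in the tool frame, in mm); z points along the fingers, x is the direction in which the jaws open and shut, and the axes are right-handed (so a half turn about z gives the same grasp; the last joint's range is limited). The gripper opens to 85 mm and grips with 20 to 120 N. Pads are 22 mm wide; open, the fingers measure 114 mm over their backs; the gripper's body (76 mm by 85 mm) begins 54 mm behind the grasp point. The pads swing forward as they close: fully open they stand 13 mm farther back than shut.
Start: joints at [-1.24, 0.521, -0.036, 1.599, 0.021, 1.021, -0.113], TCP at [243.864, 575.452, 231.291] pointing down, gripper open.
Joint ranges: [-2.91, 2.91], [-0.3, 2.13], [-1.5, 1.42], [0.17, 2.43], [-1.26, 4.41], [0.16, 1.93], [-2.52, 2.52]. Speed limits (rad/s): [1.89, 1.89, 2.39, 2.39, 3.01, 3.01, 3.01].

INTERFACE

Orientations are given as a 3x3 rotation matrix whose columns are the frame's x, y, z axes.
In Python, from workcell import movep, movel, goto_joints, open_gripper, clamp, wait, inverse_kinematics, read_state, camera, PlanningError, finish_job, grip_point_offset gives the robot as it stands. Calls block until the motion is done:
- movep(position, orientation): joint-space move of the TCP to a pose.
- movel(position, frame=None, max_speed=150, guard=None): straight line of the TCP; frame=None keeps the orientation; max_speed is the mean speed in mm/s. With guard (N) it stops when the force on the tool has changed by that much, and returns True; else False.
- goto_joints(angles): joint-space move.
- open_gripper() and clamp(): open the fingers fully, or close them until they stop; the grip force is fixed at half the most.
- wait(seconds).
- inverse_kinematics(position, orientation): joint angles nearest the present ones, or None.
- read_state(): the state.
- camera(name): name is "scene" or "top" or "wrist"; returns a dict with "image" (400x640x3 uint8, blue, green, red), "range_z" (400x640 float32, mm along the optical axis (not along the pixel's ray), 0 where there is no reading), "fx", "fy", "cx", "cy" (pixels), "cam_to_world" (4x4, takes a point from camera to world coordinates). Camera axes: x right, y up, looking along -z (the intrinsics and any distortion apply to the point x, -y, -z); pixel columns grow to the right and rows downward; lengths in mm; the calibration is good to about 2 mm. A picture is of the moment at which its call begins.
A pose or a line that the arm cannot do raises PlanningError and nothing moves.
- finish_job(): hands the job in, once; it reports no verdict.
The state is a dict: "time": time; "qpos": joint angles; "qvel": joint speeds; "joint_efforts": joint torques, N m; "eef_pos": TCP position; "tool_rot": TCP orientation; "ft_force": force on the tool from outside, world axes, zero at the start; "torque": the same for the moment, N m; "finger_gap": finger opening in mm.
Only numpy, scipy, OpenCV 4.12 (cv2) and the standard library are available. Lean on these libraries where they do the work, as an engineer would, in place of code of your own. Each camera call takes 0.05 s, during which the arm holds its last target.

## Working session

There is one attempt and no reset: what is moved stays moved. The work goes in short steps, each a Python script; the robot and the scene stay as the last script left them, time stands still between calls to the robot, and variables do not carry over. Pictures are saved under pics/ and viewed, and the job is handed in when it is done.

```bash
ls; mkdir -p pics; python3 - <<'E'
from workcell import *
import cv2,numpy as np,pickle
s=read_state(); print({k:np.round(v,3) for k,v in s.items()}, grip_point_offset)
for n in ["scene","top","wrist"]:
    c=camera(n); cv2.imwrite(f"pics/{n}0.png",c["image"]); pickle.dump(c,open(f"pics/{n}0.pkl","wb"))
    print(n,c["fx"],c["fy"],c["cx"],c["cy"],np.round(c["cam_to_world"],3).tolist(),[k for k in c])
E
```

```text
pics
{'time': np.float64(0.0), 'qpos': array([-1.24 ,  0.522, -0.036,  1.6  ,  0.021,  1.021, -0.113]), 'qvel': array([ 0.001,  0.   , -0.002, -0.   , -0.   , -0.   ,  0.001]), 'joint_efforts': array([ 3.0000e-03, -9.2713e+01,  1.9810e+00, -3.6992e+01,  1.8000e-02,
        8.0000e-03, -0.0000e+00]), 'eef_pos': array([243.756, 575.136, 230.706]), 'tool_rot': array([[ 0.39 ,  0.921, -0.   ],
       [ 0.921, -0.39 , -0.001],
       [-0.001,  0.   , -1.   ]]), 'ft_force': array([-0.322, -1.092,  0.004]), 'torque': array([-0.008,  0.013, -0.036]), 'finger_gap': np.float64(85.507)} -18.700000000000003
scene 400.9244320372687 400.9244320372687 321.5189682044083 199.80342381551375 [[0.334, -0.514, 0.79, 1423.971], [0.943, 0.188, -0.276, -300.26], [-0.007, 0.837, 0.548, 675.884], [0.0, 0.0, 0.0, 1.0]] ['image', 'range_z', 'fx', 'fy', 'cx', 'cy', 'cam_to_world']
top 479.9750021536726 479.9750021536726 324.0414439509136 201.07470789439162 [[-0.02, 0.998, -0.066, 440.967], [-1.0, -0.021, -0.005, 3.976], [-0.007, 0.066, 0.998, 1480.077], [0.0, 0.0, 0.0, 1.0]] ['image', 'range_z', 'fx', 'fy', 'cx', 'cy', 'cam_to_world']
wrist 342.74832761873324 342.74832761873324 317.2444325372289 198.2371612135397 [[0.39, -0.879, -0.275, 174.5], [0.921, 0.372, 0.118, 605.941], [-0.001, -0.299, 0.954, 372.871], [0.0, 0.0, 0.0, 1.0]] ['image', 'range_z', 'fx', 'fy', 'cx', 'cy', 'cam_to_world']
```

View pics/scene0.png

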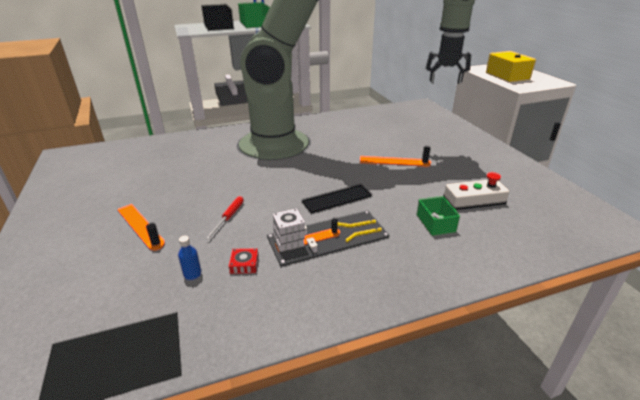

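View pics/top0.png

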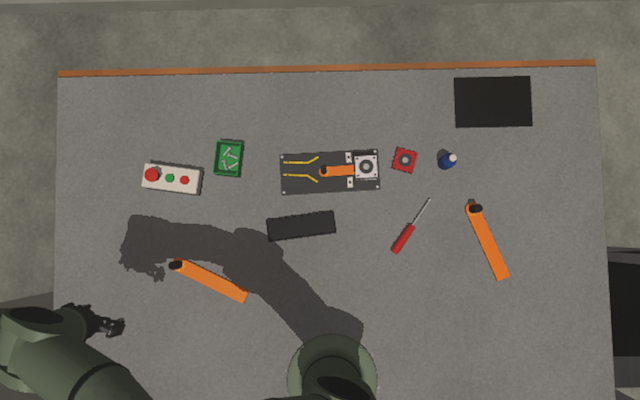

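The fixture is in the top image near (330,172), with the black tray at (301,226). The other orange strips, the red cover and the mat are decoys. Next I'll compute rough poses, then move the wrist camera over the fixture.

```bash
cat > h.py <<'E'
import cv2,numpy as np,pickle
def cast(c,uv,z):
    uv=np.atleast_2d(np.asarray(uv,float))
    d=np.c_[(uv[:,0]-c["cx"])/c["fx"],-(uv[:,1]-c["cy"])/c["fy"],-np.ones(len(uv))]
    M=np.asarray(c["cam_to_world"]);w=d@M[:3,:3].T;o=M[:3,3]
    t=(z-o[2])/w[:,2]
    return o+w*t[:,None]
def proj(c,P):
    P=np.atleast_2d(np.asarray(P,float));M=np.asarray(c["cam_to_world"])
    q=(P-M[:3,3])@M[:3,:3]
    return np.c_[c["cx"]+c["fx"]*q[:,0]/-q[:,2],c["cy"]-c["fy"]*q[:,1]/-q[:,2]]
def look(name,tag):
    from workcell import camera
    c=camera(name);cv2.imwrite(f"pics/{tag}.png",c["image"]);pickle.dump(c,open(f"pics/{tag}.pkl","wb"));return c
def load(tag): return pickle.load(open(f"pics/{tag}.pkl","rb"))
E
python3 - <<'E'
from h import *
c=load("top0")
print("plate corners",cast(c,[(280,153),(378,149),(381,189),(283,194)],10).round(0).tolist())
print("tray",cast(c,[(266,219),(334,210),(336,232),(270,242)],12).round(0).tolist())
print("knob",cast(c,[(323,171)],56).round(0)); print("cover",cast(c,[(366,166)],94).round(0))
for n,p in dict(bin=(229,158),oil=(449,159),red=(404,160)).items(): print(n,cast(c,p,40).round(0))
im=c["image"][130:250,250:420]; cv2.imwrite("pics/topcrop.png",cv2.resize(im,None,fx=4.5,fy=4.5,interpolation=cv2.INTER_CUBIC))
E
```

```text
plate corners [[690.0, 145.0, 10.0], [696.0, -158.0, 10.0], [572.0, -164.0, 10.0], [563.0, 137.0, 10.0]]
tray [[487.0, 190.0, 12.0], [510.0, -18.0, 12.0], [443.0, -23.0, 12.0], [417.0, 179.0, 12.0]]
knob [[626.  13.  56.]]
cover [[ 633. -113.   94.]]
bin [[673. 297.  40.]]
oil [[ 656. -368.   40.]]
red [[ 656. -233.   40.]]
```

View pics/topcrop.png

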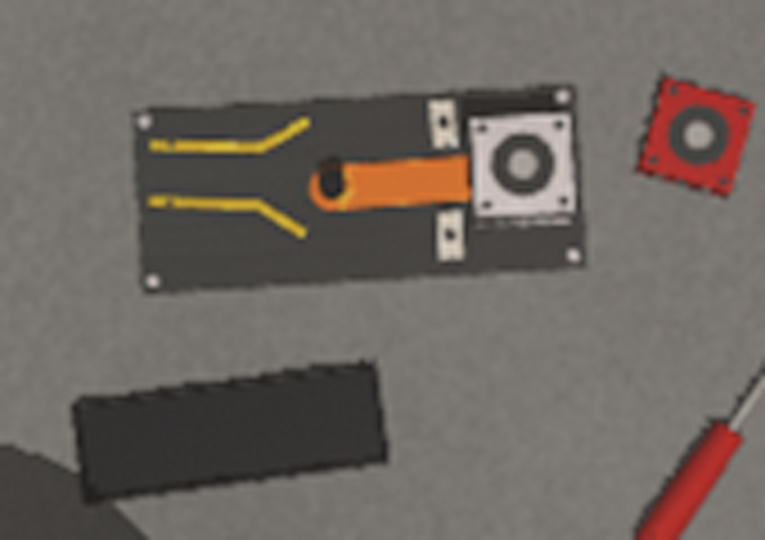

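```bash
python3 - <<'E'
from h import *
from workcell import *
R=np.array([[0,1,0],[1,0,0],[0,0,-1.]])
movep([560,20,250],R)
c=look("wrist","w1"); s=read_state();print(s["time"],s["eef_pos"].round(1),s["qpos"].round(2),np.round(s["ft_force"],2))
print(c["cam_to_world"].round(3).tolist())
E
```

```text
2.4833 [560.   20.9 249.9] [-0.28  0.4   0.19  1.76 -0.09  0.99  1.51] [-0.25  0.35  0.36]
[[-0.001, -0.954, -0.299, 484.672], [1.0, -0.001, -0.0, 21.634], [-0.0, -0.299, 0.954, 392.021], [0.0, 0.0, 0.0, 1.0]]
```

View pics/w1.png

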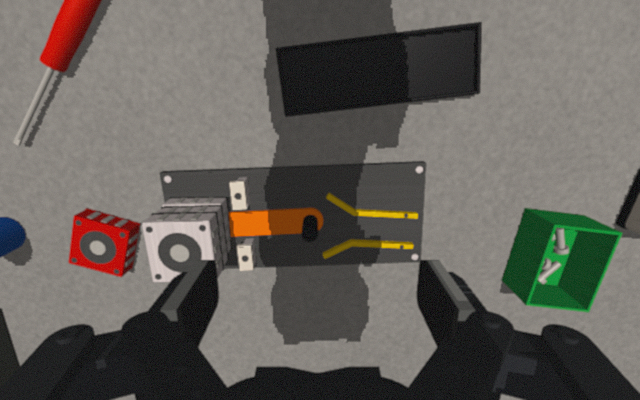

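The wrist view shows the whole plate (corners about (162,172), (425,162)), the posts at (237,195) and (245,257), the yellow walls, the knob at (310,220) and the tray. I'll measure these.

```bash
python3 - <<'E'
from h import *
c=load("w1");im=c["image"];hsv=cv2.cvtColor(im,cv2.COLOR_BGR2HSV)
# depth->world z map
v,u=np.mgrid[0:400,0:640];Z=c["range_z"];M=c["cam_to_world"]
P=np.stack([(u-c["cx"])/c["fx"]*Z,-(v-c["cy"])/c["fy"]*Z,-Z],-1)@M[:3,:3].T+M[:3,3]
P[Z==0]=np.nan
def zz(x,y):return P[y-2:y+3,x-2:x+3].reshape(-1,3).mean(0).round(1).tolist()
for n,(x,y) in dict(bench=(500,150),plate=(400,190),plate2=(180,188),strip=(265,222),knob=(310,220),cover=(180,230),tray=(370,70),post=(237,195)).items():print(n,zz(x,y))
y=cv2.inRange(hsv,(20,120,60),(35,255,255))
n,l,st,_=cv2.connectedComponentsWithStats(y)
for i in range(1,n):
    if st[i,4]>60: print("yellow",st[i])
w=cv2.inRange(hsv,(0,0,150),(180,50,255)); n,l,st,ce=cv2.connectedComponentsWithStats(w)
for i in range(1,n):
    if st[i,4]>15 and st[i,4]<3000: print("white",st[i],ce[i].round(1),cast(c,ce[i],10).round(1)[0])
o=cv2.inRange(hsv,(5,150,60),(17,255,255)); n,l,st,ce=cv2.connectedComponentsWithStats(o)
for i in range(1,n):
    if st[i,4]>60: print("orange",st[i])
big=cv2.resize(im[155:285,140:440],None,fx=2.6,fy=2.6,interpolation=cv2.INTER_CUBIC);cv2.imwrite("pics/w1c.png",big)
E
```

```text
bench [549.1, 231.6, -0.3]
plate [nan, nan, nan]
plate2 [592.3, -137.2, 9.5]
strip [631.8, -39.6, 15.9]
knob [622.1, 13.7, 34.4]
cover [609.5, -107.1, 93.7]
tray [463.4, 77.7, 3.5]
post [593.7, -66.2, 32.3]
yellow [326 193  93  26 707]
yellow [322 239  92  20 717]
white [ 13  67  37  79 343] [ 30.6 107. ] [ 501.6 -287.4   10. ]
white [416 166   7   7  38] [418.9 169.2] [569.5 137.4  10. ]
white [164 176   7   7  39] [167.1 178.8] [ 581.1 -150.5   10. ]
white [229 181  18  29 388] [237.6 195.1] [600.5 -70.9  10. ]
white [162 203  58   4 134] [189.6 204. ] [ 611.6 -128.1   10. ]
white [ 142  220   72   63 1986] [173.7 243.4] [ 662.2 -153.    10. ]
white [559 229   6  19  76] [561.8 238.3] [654.7 318.3  10. ]
white [ 90 241  15  14 154] [ 97.2 247.5] [ 667.8 -247.2   10. ]
white [171 245  18  17 232] [179.2 252.8] [ 674.9 -147.8   10. ]
white [237 245  16  27 340] [244.6 257.7] [681.3 -67.8  10. ]
white [561 249   8   5  28] [564.9 251.5] [672.3 325.9  10. ]
white [412 254   6   6  31] [414.5 256.6] [679.5 141.8  10. ]
white [538 260  23  23 162] [548.5 270.9] [699.1 311.2  10. ]
orange [ 228  207   95   30 2096]
```

View pics/w1c.png

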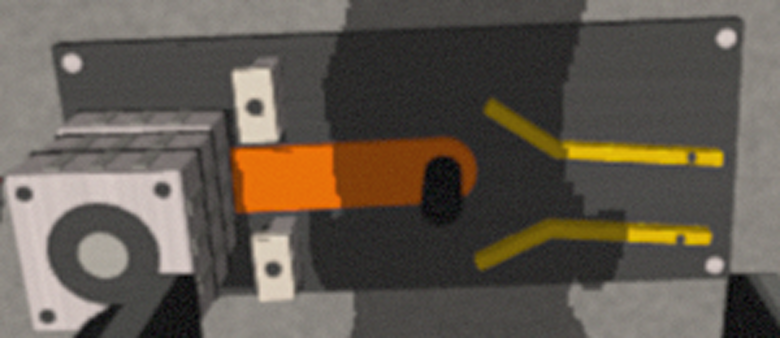

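```bash
python3 - <<'E'
from h import *
c=load("w1");im=c["image"];hsv=cv2.cvtColor(im,cv2.COLOR_BGR2HSV)
TL,TR,BR=np.array([581.1,-150.5]),np.array([569.5,137.4]),np.array([679.5,141.8])
d=(TR-TL)/np.linalg.norm(TR-TL);mid=(TL+BR)/2;O=mid-107.5*d
nx=-d;ny=np.array([-nx[1],nx[0]]);B=np.c_[nx,ny]
print("origin",O,"nx",nx)
N=lambda p:(np.asarray(p)[...,:2]-O)@B
print("posts@32",N(cast(c,[(237.6,195.1),(244.6,257.7)],32)))
for z in (94,):print("cover top hole",N(cast(c,[(179.2,252.8)],z)))
y=cv2.inRange(hsv,(20,120,50),(35,255,255))
for lo,hi in((193,220),(237,260)):
  far=[];near=[]
  for u in range(362,412):
    r=np.where(y[lo:hi,u])[0]+lo
    if len(r):far.append((u,r.max()+.5));near.append((u,r.min()-.5))
  for nm,e,z in(("far",far,18),("near",near,18)):
    q=N(cast(c,e,z));k=np.polyfit(q[:,0],q[:,1],1);print(nm,"slope",k[0],"y at -206",np.polyval(k,-206),"y@pivot",np.polyval(k,-46),"x",q[:,0].min(),q[:,0].max())
o=cv2.inRange(hsv,(5,150,40),(17,255,255));up=[];dn=[]
for u in range(232,298):
  r=np.where(o[195:245,u])[0]+195;up.append((u,r.min()-.5));dn.append((u,r.max()+.5))
for e,z in((up,16),(up,10),(dn,16)):
  q=N(cast(c,e,z));k=np.polyfit(q[:,0],q[:,1],1);print("strip z",z,k[0],"y at -80",np.polyval(k,-80),"y@-123",np.polyval(k,-123))
us=np.where((o>0).any(0))[0];m=np.where(o[:,us.max()])[0].mean();print("nose",N(cast(c,[(us.max()+.5,m)],16)))
kb=((hsv[...,2]<25)&(np.mgrid[0:400,0:640][1]>298)&(np.mgrid[0:400,0:640][1]<322)&(np.mgrid[0:400,0:640][0]>205)&(np.mgrid[0:400,0:640][0]<246)).astype(np.uint8)
r,q=np.where(kb);print("knob px",q.min(),q.max(),r.min(),r.max(),"mean",q.mean(),r.mean(),"bottom top-edge",N(cast(c,[(q.mean(),r.max()+.5)],56)))
# tray
cv2.imwrite("pics/tray.png",cv2.resize(im[10:130,260:500],None,fx=3,fy=3,interpolation=cv2.INTER_CUBIC)); 
E
```

```text
origin [ 634.62785351 -111.76284692] nx [ 0.0402591  -0.99918927]
posts@32 [[-47.73538152 -38.81730408]
 [-47.64073478  37.36730836]]
cover top hole [[-1.29370807 -1.56850526]]
far slope -0.08525599681463868 y at -206 -1.8022163790859587 y@pivot -15.443175869428147 x -242.959296982656 -185.9150327199458
near slope -0.08491662050583 y at -206 -11.065182387553339 y@pivot -24.65184166848614 x -242.5358130303292 -185.91316943526948
far slope -0.0799578142462072 y at -206 37.06354785238141 y@pivot 24.27029757298826 x -244.60514336571308 -185.92227378535378
near slope -0.09901036616203468 y at -206 27.07926012557254 y@pivot 11.237601539646988 x -244.212711557501 -185.92030254483475
strip z 16 0.01919581707992008 y at -80 -15.683299173156103 y@-123 -16.508719307592667
strip z 10 0.0191958170799202 y at -80 -13.646582248272384 y@-123 -14.472002382708954
strip z 16 0.014884166434170053 y at -80 16.3968002553868 y@-123 15.756781098717486
nose [[-139.84838348    0.77879207]]
knob px 302 317 216 241 mean 309.65482233502536 227.79187817258884 bottom top-edge [[-125.24203779    8.80670156]]
```

View pics/tray.png

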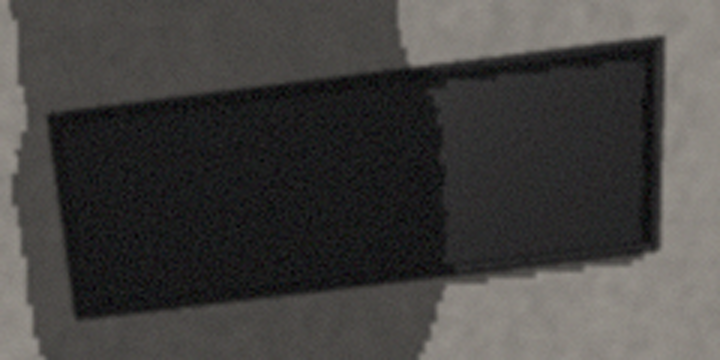

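```bash
cat >> h.py <<'E'
O=np.array([634.63,-111.76]);nx=np.array([0.04026,-0.99919]);ny=np.array([0.99919,0.04026]);B=np.c_[nx,ny]
N=lambda p:(np.asarray(p)[...,:2]-O)@B
W=lambda n:O+B@np.asarray(n,float)
def Rot(v):
    x=np.array([v[0],v[1],0.]);x/=np.linalg.norm(x);z=np.array([0,0,-1.]);return np.c_[x,np.cross(z,x),z]
E
python3 - <<'E'
from h import *
from workcell import *
c=load("w1")
t=cast(c,[(276.8,48.2),(481.3,22.5),(479.7,93.3),(285.7,116)],12)[:,:2]
print("tray",t.round(1).tolist(),"sides",[np.linalg.norm(t[i]-t[(i+1)%4]).round(1) for i in range(4)],"centre",t.mean(0),"dir",((t[1]-t[0])+(t[2]-t[3]))/420)
k=W((-125,0));print("knob",k)
R=Rot(-nx)
movep([*k,110],R)
c=look("wrist","w2"); 
r=movel([*k,31],max_speed=80,guard=8); s=read_state();print(r,s["time"],s["eef_pos"].round(1),np.round(s["ft_force"],2))
c=look("wrist","w3"); cs=look("scene","s3")
cv2.imwrite("pics/s3c.png",cv2.resize(cs["image"][180:290,230:420],None,fx=4,fy=4,interpolation=cv2.INTER_CUBIC))
E
```

```text
tray [[443.1, -19.8], [419.1, 185.8], [486.8, 193.9], [510.6, -12.4]] sides [np.float64(206.9), np.float64(68.2), np.float64(207.6), np.float64(67.9)] centre [464.89178234  86.85876578] dir [-0.11373242  0.98050358]
knob [629.5975   13.13875]
False 4.35 [629.9  13.1  31.5] [-0.92  0.47 -0.39]
```

View pics/w3.png

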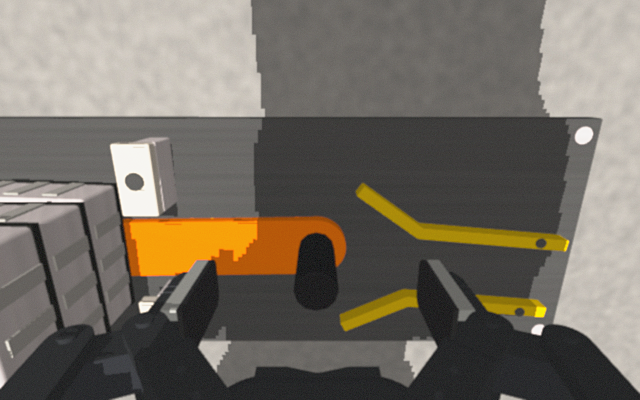

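View pics/w2.png

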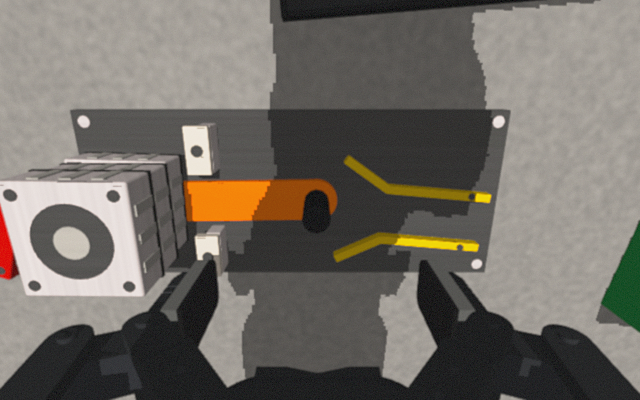

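View pics/s3c.png

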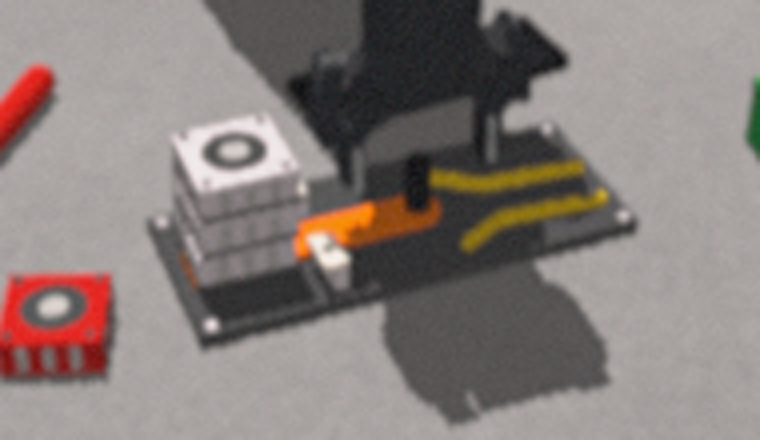

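Knob is centred between the fingers (column 317). I'll refine the guide line from the closer views before gripping.

```bash
python3 - <<'E'
from h import *
for tag,r1,r2,ur1,ur2 in(("w2",(180,205),(228,255),(395,468),(385,455)),("w3",(215,255),(285,322),(425,530),(480,508))):
  c=load(tag);hsv=cv2.cvtColor(c["image"],cv2.COLOR_BGR2HSV)
  y=cv2.inRange(hsv,(20,120,40),(35,255,255))
  sc=cv2.inRange(hsv,(0,0,150),(180,50,255)); n,l,st,ce=cv2.connectedComponentsWithStats(sc)
  for i in range(1,n):
    if 20<st[i,4]<400 and st[i,2]<22 and st[i,3]<22: print(tag,"screw",ce[i].round(1),N(cast(c,ce[i],10))[0].round(1))
  for (lo,hi),(a,b) in((r1,ur1),(r2,ur2)):
    far=[];near=[]
    for u in range(a,b):
      r=np.where(y[lo:hi,u])[0]+lo
      if len(r):far.append((u,r.max()+.5));near.append((u,r.min()-.5))
    for nm,e,z in(("far18",far,18),("near18",near,18)):
      q=N(cast(c,e,z));k=np.polyfit(q[:,0],q[:,1],1);print(tag,nm,"slope",k[0].round(4),"y@-206",np.polyval(k,-206).round(2),"y@-46",np.polyval(k,-46).round(2))
E
```

```text
w2 screw [ 83.2 121.2] [ 36.5 -55.1]
w2 screw [498.3 121.4] [-251.6  -55.1]
w2 screw [ 96.  178.9] [ 35.6 -13.8]
w2 screw [476.1 263.5] [-251.5   54.9]
w2 screw [126.9 397.7] [ 47.1 191. ]
w2 screw [507.3 397.6] [-298.6  190.7]
w2 far18 slope -0.0884 y@-206 -2.13 y@-46 -16.28
w2 near18 slope -0.0914 y@-206 -10.47 y@-46 -25.09
w2 far18 slope -0.0882 y@-206 37.0 y@-46 22.89
w2 near18 slope -0.0937 y@-206 27.52 y@-46 12.54
w3 screw [583.5 135. ] [-251.6  -55.1]
w3 screw [172.1 310.6] [-44.9  41.9]
w3 screw [537.2 329. ] [-250.7   54. ]
w3 screw [  8.3 347.3] [53.2 66.9]
w3 screw [126.6 397.6] [ -9.1 104.2]
w3 far18 slope -0.0903 y@-206 -2.38 y@-46 -16.83
w3 near18 slope -0.0901 y@-206 -11.43 y@-46 -25.84
w3 far18 slope -0.4025 y@-206 31.38 y@-46 -33.02
w3 near18 slope -0.0917 y@-206 25.72 y@-46 11.05
```

```bash
cat > pull.py <<'E'
from h import *
from workcell import *
import sys
def run(x0,x1,step,speed,guard,off=0.,z=31.,f0=None,ph=0.0895):
    x=x0
    while x>x1+1e-6:
        x=max(x-step,x1)
        yl=-ph*(x+46)
        y=min(yl,max(0,(-125-x)*(ph*114/35))) if x>-160 else yl
        hit=movel([*W((x,y+off)),z],max_speed=speed,guard=guard)
        s=read_state();f=np.array(s["ft_force"])-f0
        g=np.array([-np.cos(ph),np.sin(ph)]); l=np.array([np.sin(ph),np.cos(ph)])
        fn=B.T@f[:2];fa=fn@g;fl=fn@l
        print(f"x{x:.0f} at {N(s['eef_pos']).round(2)} along {fa:.1f} lat {fl:.1f} z {f[2]:.1f} hit {hit} t {s['time']:.1f} gap {s['finger_gap']:.1f}")
        if hit: return x,off,True
        if abs(fl)>1.5: off+=np.clip(0.25*fl,-.6,.6)
    return x,off,False
E
python3 - <<'E'
from pull import *
clamp(); wait(.2); s=read_state();f=np.array(s["ft_force"]);print(s["time"],s["finger_gap"],s["eef_pos"].round(1),f.round(2))
f0=np.array([-.3,0.3,0.2]);
print(run(-125,-140,5,40,8,f0=f0))
E
```

```text
5.2917 16.16892526593532 [629.7  13.1  31.2] [-0.55 -0.8   6.16]
x-130 at [-130.13    1.79] along -0.8 lat 0.9 z 4.4 hit False t 5.6 gap 15.7
x-135 at [-135.16    3.29] along -1.8 lat -0.2 z 5.6 hit False t 5.9 gap 16.3
x-140 at [-139.9     4.75] along -2.6 lat 0.8 z 4.8 hit False t 6.1 gap 16.2
(-140, 0.0, False)
```

```bash
python3 - <<'E'
from pull import *
f0=np.array([-.3,0.3,0.2])
print(run(-140,-165,5,40,8,f0=f0,z=31.3))
c=look("wrist","w4")
E
```

```text
x-145 at [-145.42    5.96] along -0.5 lat 0.3 z 2.1 hit False t 6.4 gap 16.3
x-150 at [-150.34    7.36] along 0.3 lat 0.2 z 1.7 hit False t 6.7 gap 15.7
x-155 at [-155.33    8.79] along -0.7 lat 1.0 z 1.3 hit False t 7.0 gap 16.1
x-160 at [-160.3    10.25] along -1.0 lat 0.7 z 1.0 hit False t 7.3 gap 15.7
x-165 at [-165.39   10.63] along -0.7 lat 0.0 z 1.3 hit False t 7.5 gap 16.2
(-165, 0.0, False)
```

View pics/w4.png

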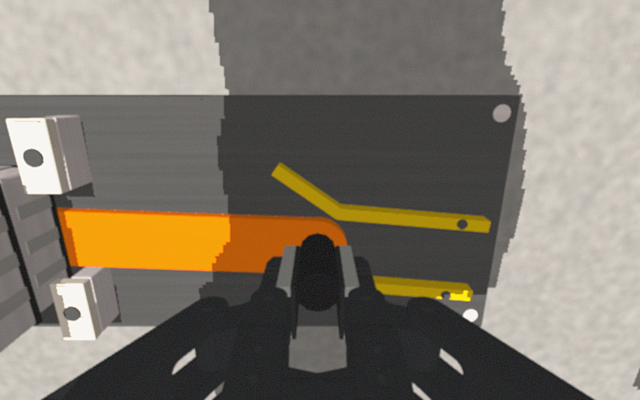

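```bash
python3 - <<'E'
from h import *
c=load("w4");hsv=cv2.cvtColor(c["image"],cv2.COLOR_BGR2HSV)
o=cv2.inRange(hsv,(5,150,40),(17,255,255));y=cv2.inRange(hsv,(20,120,40),(35,255,255))
for a,b in((90,200),(200,310)):
  e=[(u,np.where(o[195:300,u])[0].min()+194.5) for u in range(a,b)];q=N(cast(c,e,16));k=np.polyfit(q[:,0],q[:,1],1);print("strip up edge",k[0],[ (x,np.polyval(k,x).round(1)) for x in(-46,-100,-160)])
e=[(u,np.where(o[195:300,u])[0].max()+195.5) for u in range(120,250)];q=N(cast(c,e,16));k=np.polyfit(q[:,0],q[:,1],1);print("strip low edge",k[0],[ (x,np.polyval(k,x).round(1)) for x in(-46,-100,-160)])
e=[(u,np.where(y[195:250,u])[0].max()+195.5) for u in range(350,480)];q=N(cast(c,e,18));k=np.polyfit(q[:,0],q[:,1],1);print("wall inner",k[0],[ (x,np.polyval(k,x).round(1)) for x in(-46,-175,-206)])
print("post up inner",N(cast(c,[(22,194),(60,194)],32)), "low post",N(cast(c,[(53,281),(92,281)],32)))
E
```

```text
strip up edge -0.039721015913891586 [(-46, np.float64(-10.5)), (-100, np.float64(-8.4)), (-160, np.float64(-6.0))]
strip up edge -0.03782039733782442 [(-46, np.float64(-10.5)), (-100, np.float64(-8.4)), (-160, np.float64(-6.2))]
strip low edge -0.03685611436648183 [(-46, np.float64(21.3)), (-100, np.float64(23.3)), (-160, np.float64(25.5))]
wall inner -0.08860516050979148 [(-46, np.float64(-16.5)), (-175, np.float64(-5.1)), (-206, np.float64(-2.3))]
post up inner [[-39.04426163 -22.260249  ]
 [-55.40342921 -22.27224716]] low post [[-42.63981625  20.19572659]
 [-60.87319384  20.18251648]]
```

The strip is trailing at slope −0.038, while the guide is at −0.089. Its edge is about 1.5 mm from the +y post. While pulling on, I'll turn the tool a little so knob friction helps it swing into line.

```bash
cat > pull2.py <<'E'
from h import *
from workcell import *
def run(x0,x1,step,speed,guard,yaw0,dyaw,off=0.,z=31.3,f0=np.array([-.3,0.3,0.2]),ph=0.0895,yawmin=-.2):
    x=x0;yaw=yaw0
    while x>x1+1e-6:
        x=max(x-step,x1);yaw=max(yaw+dyaw,yawmin)
        d=-nx;cs,sn=np.cos(yaw),np.sin(yaw);v=np.array([cs*d[0]-sn*d[1],sn*d[0]+cs*d[1]])
        hit=movel([*W((x,-ph*(x+46)+off)),z],frame=Rot(v),max_speed=speed,guard=guard)
        s=read_state();f=np.array(s["ft_force"])-f0
        fn=B.T@f[:2];fa=fn@[-np.cos(ph),np.sin(ph)];fl=fn@[np.sin(ph),np.cos(ph)]
        print(f"x{x:.0f} at {N(s['eef_pos']).round(2)} yaw {yaw:.2f} along {fa:.1f} lat {fl:.1f} z {f[2]:.1f} Tz {s['torque'][2]:.3f} hit {hit} t {s['time']:.1f}")
        if hit: break
        if abs(fl)>1.5: off+=np.clip(0.25*fl,-.6,.6)
    print("off",off,"yaw",yaw);look("wrist",f"p{int(-x)}")
    return x,off,yaw,hit
E
python3 - <<'E'
from pull2 import *
run(-165,-180,3,25,7,0,-.035)
E
```

```text
x-168 at [-168.16   10.91] yaw -0.04 along -1.2 lat 0.2 z -0.2 Tz -0.080 hit False t 7.9
x-171 at [-171.51   11.19] yaw -0.07 along 0.5 lat 0.4 z 1.2 Tz -0.049 hit False t 8.1
x-174 at [-174.35   11.45] yaw -0.11 along 1.2 lat 0.5 z -0.2 Tz -0.100 hit False t 8.4
x-177 at [-177.27   11.71] yaw -0.14 along 0.7 lat -0.3 z 0.7 Tz -0.056 hit False t 8.7
x-180 at [-180.18   11.96] yaw -0.18 along 0.8 lat -0.4 z 1.0 Tz -0.104 hit False t 8.9
off 0.0 yaw -0.17500000000000002
```

View pics/p180.png

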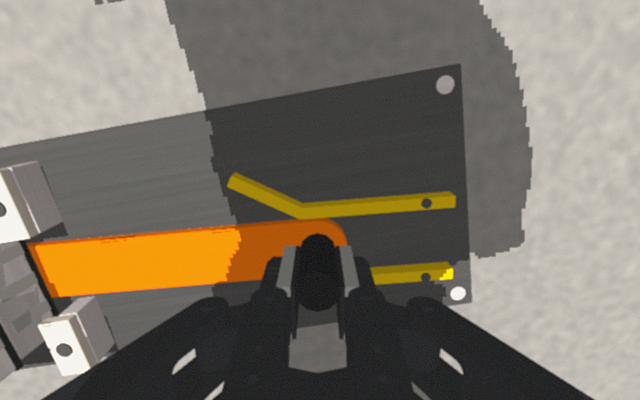

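```bash
cat > meas.py <<'E'
from h import *
def meas(tag,a,b,wa,wb):
  c=load(tag);hsv=cv2.cvtColor(c["image"],cv2.COLOR_BGR2HSV)
  o=cv2.inRange(hsv,(5,150,40),(17,255,255));y=cv2.inRange(hsv,(20,120,40),(35,255,255))
  for nm,f in(("up",lambda r:r.min()-.5),("low",lambda r:r.max()+.5)):
    q=N(cast(c,[(u,f(np.where(o[:,u])[0])) for u in range(a,b)],16));k=np.polyfit(q[:,0],q[:,1],1);print(nm,k[0].round(4),[(x,np.polyval(k,x).round(1)) for x in(-46,-100,-180)])
  q=N(cast(c,[(u,np.where(y[150:245,u])[0].max()+150.5) for u in range(wa,wb)],18));k=np.polyfit(q[:,0],q[:,1],1);print("wall",k[0].round(4),[(x,np.polyval(k,x).round(1)) for x in(-180,-206)])
E
python3 -c "
from meas import *
meas('p180',60,230,315,440)"
```

```text
up -0.0779 [(-46, np.float64(-15.0)), (-100, np.float64(-10.8)), (-180, np.float64(-4.5))]
low -0.0766 [(-46, np.float64(16.9)), (-100, np.float64(21.0)), (-180, np.float64(27.2))]
wall -0.0913 [(-180, np.float64(-4.7)), (-206, np.float64(-2.3))]
```

Now well aligned (slope −0.077, centred between the posts). I'll follow the channel.

```bash
python3 - <<'E'
from pull2 import *
run(-180,-202,3,25,7,-.175,0)
E
python3 -c "
from meas import *
meas('p202',60,200,315,400)"
```

```text
x-183 at [-183.23   12.27] yaw -0.17 along 0.3 lat -0.3 z -0.2 Tz -0.003 hit False t 9.2
x-186 at [-186.42   12.54] yaw -0.17 along 1.3 lat -0.3 z 0.6 Tz -0.052 hit False t 9.5
x-189 at [-189.39   12.82] yaw -0.17 along 1.6 lat -0.4 z -0.6 Tz -0.016 hit False t 9.8
x-192 at [-192.41   13.09] yaw -0.17 along 1.1 lat 0.1 z -0.3 Tz 0.007 hit False t 10.1
x-195 at [-195.35   13.36] yaw -0.17 along 0.7 lat -0.6 z 0.5 Tz -0.029 hit False t 10.3
x-198 at [-198.34   13.65] yaw -0.17 along 1.2 lat 0.5 z -0.2 Tz -0.035 hit False t 10.6
x-201 at [-201.31   13.91] yaw -0.17 along -0.2 lat 0.6 z -0.2 Tz 0.014 hit False t 10.8
x-202 at [-202.05   13.96] yaw -0.17 along -0.4 lat -0.1 z -0.2 Tz -0.031 hit False t 11.1
off 0.0 yaw -0.175
up -0.0776 [(-46, np.float64(-14.7)), (-100, np.float64(-10.5)), (-180, np.float64(-4.3))]
low -0.0783 [(-46, np.float64(17.1)), (-100, np.float64(21.3)), (-180, np.float64(27.6))]
wall -0.0929 [(-180, np.float64(-4.8)), (-206, np.float64(-2.4))]
```

View pics/p202.png

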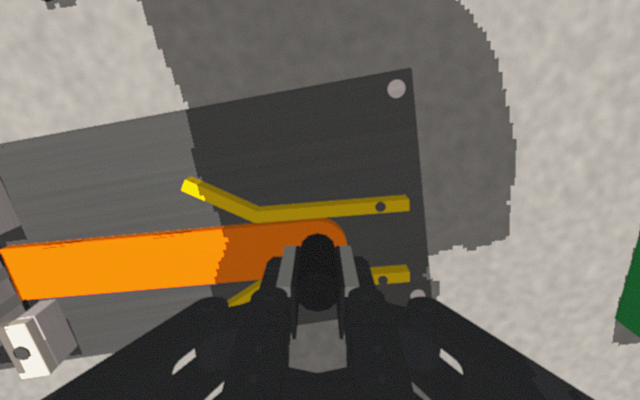

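```bash
python3 - <<'E'
from pull2 import *
run(-202,-221,3,20,7,-.175,0)
c=look("scene","s221");cv2.imwrite("pics/s221c.png",cv2.resize(c["image"][180:290,230:420],None,fx=4,fy=4,interpolation=cv2.INTER_CUBIC))
c=look("top","t221");cv2.imwrite("pics/t221c.png",cv2.resize(c["image"][130:250,250:420],None,fx=4.5,fy=4.5,interpolation=cv2.INTER_CUBIC))
E
```

```text
x-205 at [-205.27   14.27] yaw -0.17 along 0.1 lat -0.0 z -1.1 Tz -0.002 hit False t 11.4
x-208 at [-208.24   14.5 ] yaw -0.17 along 1.1 lat 0.1 z -0.9 Tz -0.013 hit False t 11.8
x-211 at [-211.23   14.76] yaw -0.17 along -0.4 lat -0.1 z -1.4 Tz 0.011 hit False t 12.1
x-214 at [-214.22   15.05] yaw -0.17 along 0.2 lat -0.1 z -0.1 Tz -0.006 hit False t 12.3
x-217 at [-217.23   15.33] yaw -0.17 along -0.1 lat -0.2 z 0.9 Tz 0.052 hit False t 12.7
x-220 at [-220.24   15.58] yaw -0.17 along -1.0 lat 0.8 z -0.1 Tz 0.011 hit False t 12.9
x-221 at [-221.05   15.65] yaw -0.17 along -0.4 lat 0.5 z -1.3 Tz 0.041 hit False t 13.2
off 0.0 yaw -0.175
```

View pics/s221c.png

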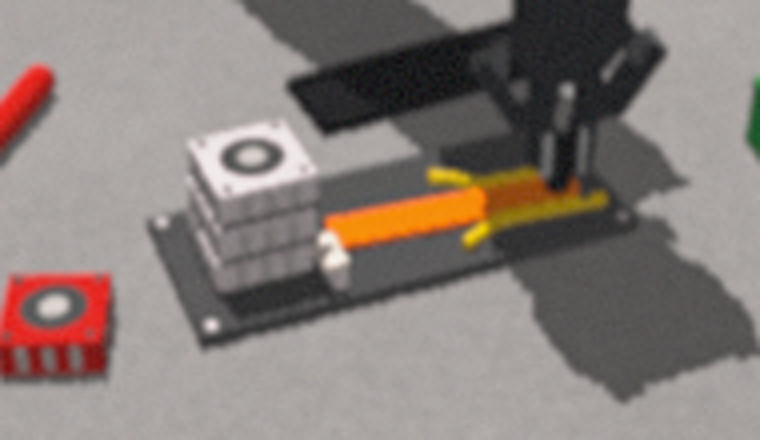

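View pics/t221c.png

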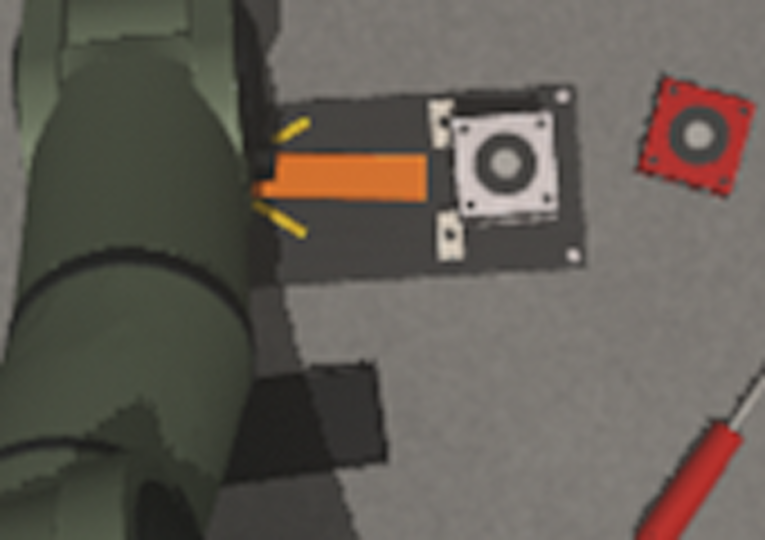

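View pics/p221.png

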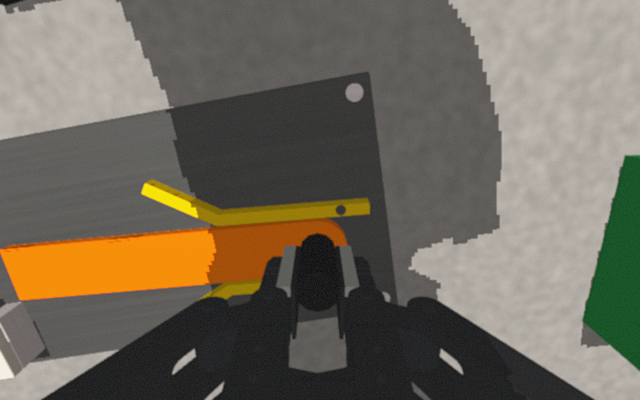

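Covers have dropped and stand square and stacked against the posts. The tail is just clear of the posts, at about (427,177) in the top crop. Next: lift straight up, then carry over to the tray.

```bash
python3 - <<'E'
from h import *
from workcell import *
p=read_state()["eef_pos"]
r=movel([p[0],p[1],50],max_speed=30,guard=8);s=read_state();print(r,s["eef_pos"].round(1),np.round(s["ft_force"],2),np.round(s["torque"],2))
if not r:
    movel([p[0],p[1],115],max_speed=80)
    c=look("scene","s4");cv2.imwrite("pics/s4c.png",cv2.resize(c["image"][150:290,230:430],None,fx=4,fy=4,interpolation=cv2.INTER_CUBIC))
    d=-nx;a=-.02;v=[np.cos(a)*d[0]-np.sin(a)*d[1],np.sin(a)*d[0]+np.cos(a)*d[1]]
    movel([456.4,159.4,115],frame=Rot(v),max_speed=120)
    wait(.3);c=look("wrist","w5");s=read_state();print(s["time"],s["eef_pos"].round(1),s["finger_gap"])
E
```

```text
False [641.3 109.7  49.9] [-0.19 -0.44  0.18] [ 0.05 -0.02 -0.03]
17.2333 [456.5 159.3 115. ] 16.158206221520267
```

View pics/w5.png

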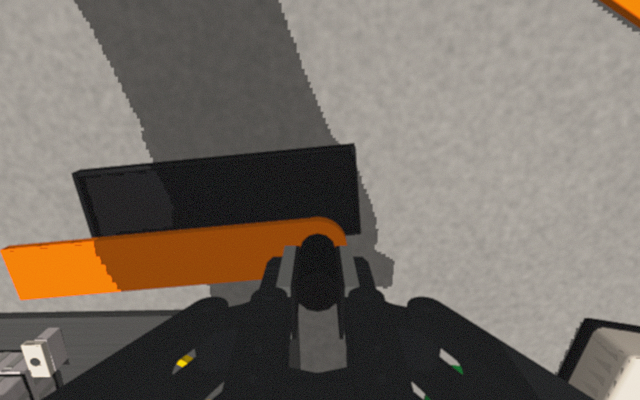

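View pics/s4c.png

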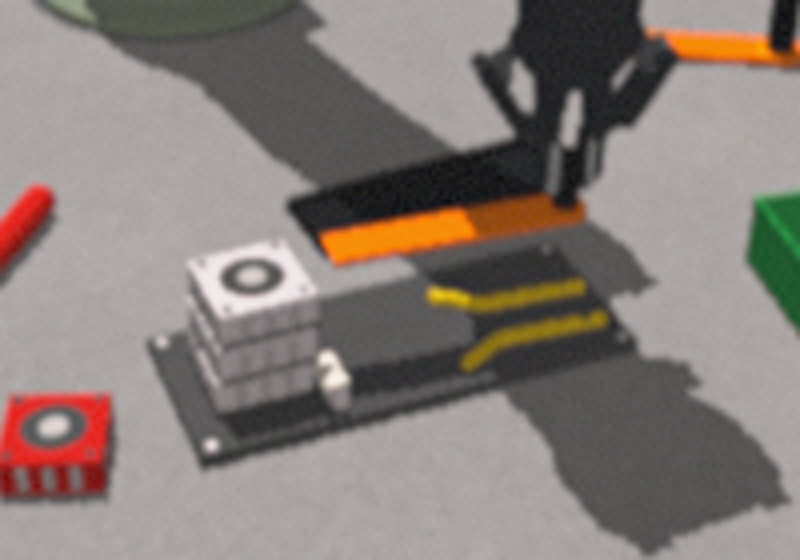

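```bash
python3 - <<'E'
from h import *
c=load("w5");hsv=cv2.cvtColor(c["image"],cv2.COLOR_BGR2HSV)
o=cv2.inRange(hsv,(5,150,40),(17,255,255))
ks=[]
for f in(lambda r:r.min()-.5,lambda r:r.max()+.5):
    q=cast(c,[(u,f(np.where(o[200:,u])[0]+200)) for u in range(40,230)],100);k=np.polyfit(q[:,1],q[:,0],1);ks.append(k);print(k[0],[np.polyval(k,y).round(1) for y in(159,80,20)])
# tail corners
print("tail",cast(c,[(1,247),(21,299)],100).round(1))
t=cast(c,[(73,173),(354,145),(360,235)],12)[:,:2];print("tray",t.round(1).tolist(),"slope dx/dy",(t[1]-t[0])[0]/(t[1]-t[0])[1],"sides",np.linalg.norm(t[1]-t[0]),np.linalg.norm(t[2]-t[1]),"centre",(t[0]+t[2])/2)
E
```

```text
-0.12646388059083818 [np.float64(439.0), np.float64(449.0), np.float64(456.6)]
-0.11944071919148554 [np.float64(471.2), np.float64(480.6), np.float64(487.8)]
tail [[459.3   1.2 100. ]
 [489.4   4.1 100. ]]
tray [[442.2, -19.1], [417.5, 185.6], [487.1, 193.9]] slope dx/dy -0.12066889590050603 sides 206.18188285571244 70.0549768864318 centre [464.62846987  87.37878134]
```

Strip and tray axes agree (−0.123 vs −0.120), and their centres match within 1 mm. I'll lower it.

```bash
python3 - <<'E'
from h import *
from workcell import *
p=read_state()["eef_pos"]
print(movel([456.4,159.4,36],max_speed=70,guard=8))
r=movel([456.4,159.4,25.3],max_speed=12,guard=3);s=read_state();print(r,s["eef_pos"].round(2),np.round(s["ft_force"],2))
c=look("wrist","w6");c=look("scene","s6");cv2.imwrite("pics/s6c.png",cv2.resize(c["image"][150:290,230:430],None,fx=4,fy=4,interpolation=cv2.INTER_CUBIC))
E
```

```text
False
True [456.26 159.34  25.12] [-0.09 -0.59  7.18]
```

View pics/w6.png

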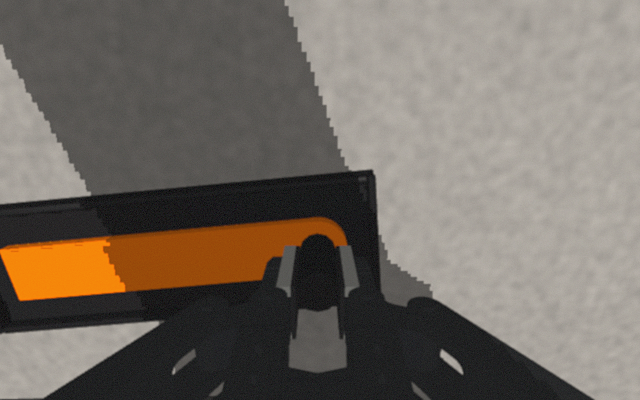

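View pics/s6c.png

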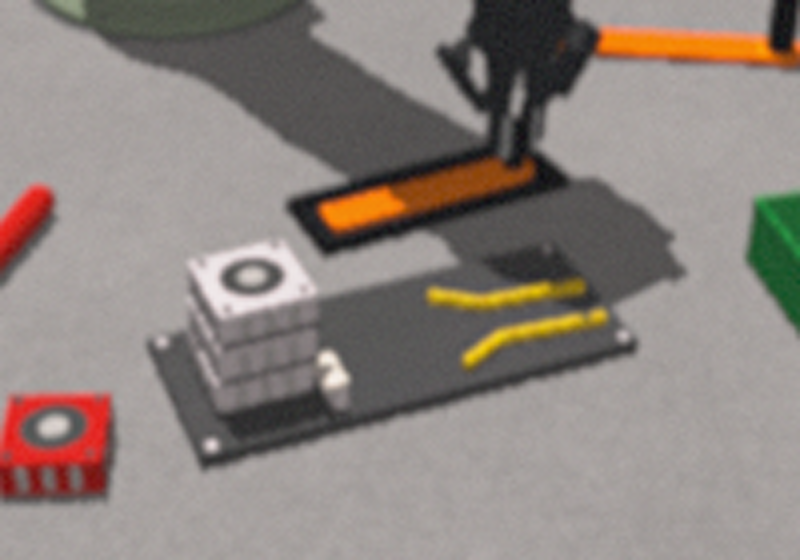

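The strip is in the tray and down on its floor. I'll release, retreat and check.

```bash
python3 - <<'E'
from h import *
from workcell import *
open_gripper();wait(.2)
movel([456.4,159.4,130],max_speed=90)
movel([456.4,159.4,250],max_speed=150)
wait(.3)
c=look("wrist","w7");s=read_state();print(s["time"],s["finger_gap"],np.round(s["ft_force"],2))
c=look("scene","s7");cv2.imwrite("pics/s7c.png",cv2.resize(c["image"][150:290,230:430],None,fx=4,fy=4,interpolation=cv2.INTER_CUBIC))
c=load("w7");v,u=np.mgrid[0:400,0:640];Z=c["range_z"];M=c["cam_to_world"]
P=np.stack([(u-c["cx"])/c["fx"]*Z,-(v-c["cy"])/c["fy"]*Z,-Z],-1)@M[:3,:3].T+M[:3,3]
hsv=cv2.cvtColor(c["image"],cv2.COLOR_BGR2HSV);o=cv2.inRange(hsv,(5,150,40),(17,255,255));n,l,st,ce=cv2.connectedComponentsWithStats(o)
for i in range(1,n):
  if st[i,4]>500:
    m=(l==i)&(Z>0);q=P[m];print(st[i],"z pct",np.percentile(q[:,2],[5,50,95]).round(1),"xy range",q[:,:2].min(0).round(0),q[:,:2].max(0).round(0))
E
```

```text
23.0 85.43054896512666 [-0.9  -1.09  0.04]
[ 446    0  180   94 6830] z pct [6.1 8.  9.4] xy range [289. 286.] [376. 478.]
[ 175  148  157   41 3989] z pct [ 4.1  9.5 10.9] xy range [442.  -4.] [493. 176.]
```

View pics/w7.png

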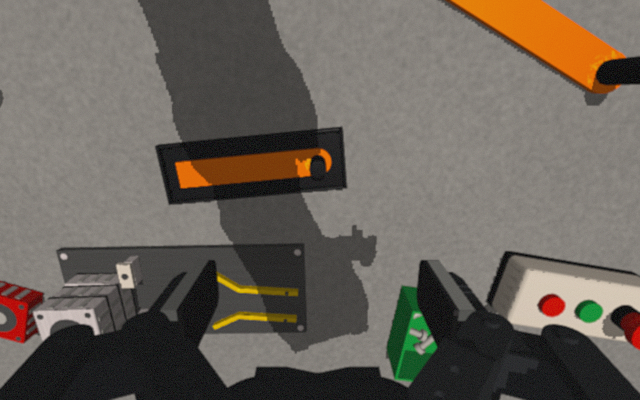

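View pics/s7c.png

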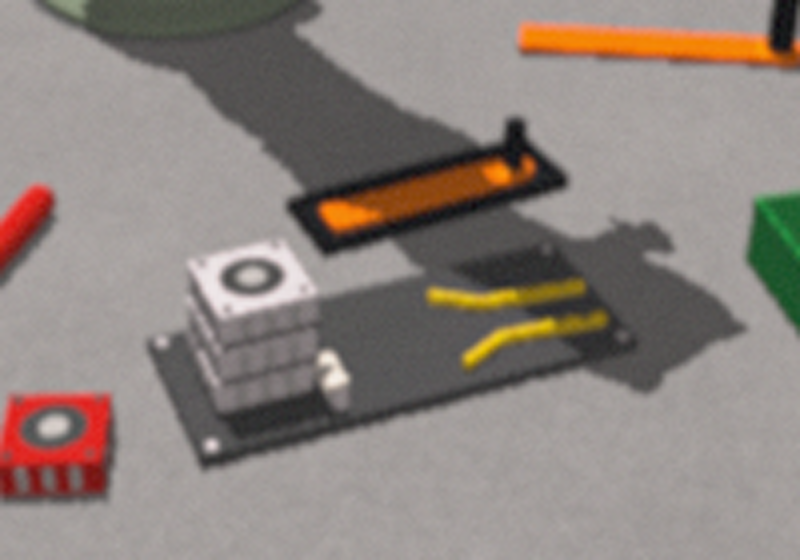

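The strip lies flat in the tray: its top is about 9.5 mm up (10 expected) and it's inside the walls. The covers are stacked against the posts, and the gripper is clear.

```bash
python3 -c "
from workcell import *
print(finish_job())"
```

```text
the job is handed in; nothing more can be done
None
```

The strip is out from under the covers, lying flat and released in the black tray, and the job is handed in at about 23 s on the robot's clock.

- **Draw:** I gripped the knob and drew the strip 96 mm along the guide. The cameras put the guide about 0.09 rad to the nest's +y side. The forces I read after each step stayed below 3 N along the guide and 1 N sideways, and no force guard tripped.
- **Correction on the way:** partway through, the strip trailed at a slope of 0.038 against the guide's 0.089 and came within roughly 1.5 mm of the +y post. I turned the tool slightly while pulling. It swung to 0.077 and ran centred from there.
- **Covers:** in the last pictures all three are down on the plate, neatly stacked against the posts. I judged this by eye and did not measure their heights.
- **Tray:** the strip's axis matched the tray's within 0.003 rad, and its top measured 9.5 mm above the bench against 10 mm expected. On touching down the tool pressed with about 7 N before I let go; the 3 N guard stopped it there.
- **Other objects:** I did not go near the bin, the oil bottle, the screwdriver or the look-alikes. In the final pictures the bin and the red cover look unmoved; the bottle and most of the screwdriver were outside those views.

The tray measured about 207 x 68 to 70 mm, against 210 x 70 mm given, roughly in line with the camera calibration. No check failed.

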